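# Weigh the gift basket on the hand scale

### The arm

A 6-joint arm with a two-finger parallel gripper is mounted at the origin on a cart in front of the work surface, level with it; the furniture and walls round the work are solid. World frame = base frame: x ahead of the robot, y to its left, z up, the work surface at z = 0. Lengths are in m, angles in degrees, forces in N, time in s.
With the tool pointing down it reaches from about 0.35 to 0.875 m from the base axis. Payload 15.5 kg.
Tool frame: the origin (TCP) lies at the very end of the fingers, on their centre line; the grasp point (between the pads) lies 19 mm behind it; z points along the fingers, y is the direction in which the jaws open and shut (so a half turn about z gives the same grasp; the last joint's range is limited). The gripper opens to 85 mm and grips with 20 to 120 N. Pads are 22 mm wide; open, the fingers measure 114 mm over their backs; the gripper's body (76 mm by 85 mm) begins 54 mm behind the grasp point. The pads swing forward as they close: fully open they stand 13 mm farther back than shut.
Start: joints at [70.732, 28.281, 77.091, -0, 74.628, -5.472], TCP at [0.149, 0.607, 0.231] pointing down, gripper open.
Joint ranges: [-166.48, 166.48], [-47.26, 123.95], [12.59, 153.08], [-70.14, 250.14], [6.76, 159.57], [-176.63, 176.63]. Speed limits (degrees/s): [108.29, 108.29, 147.25, 172.46, 172.46, 172.46].

### API

Orientations are given as [roll, pitch, yaw] about the fixed x, y, z axes, in that order (R = Rz(yaw) Ry(pitch) Rx(roll)).
In Python, from workcell import read_state, capture, camera_model, arm gives the robot as it stands.
- The arm moves only by the tool drive_tool, never from a script. Its argument "deltas" is a list of rows, each a list of 7 numbers: the shift along the tool's x, y, z in cm, then the turn, a rotation vector about the tool's x, y, z in rad, then the finger opening in cm, from 0 to 8.54. A call has 1 to 12 rows; each row shifts and turns the commanded pose from where the row before left it, along the tool's axes as they then stand; what a row does not reach is not made up. A row lasts 1/8 s, in which the tool goes at most 62.5 mm and 10.7 degrees, less where a joint would pass 70% of its speed; a pose out of reach is approached as far as the arm can. A call is refused whole if a number of a shift passes 6.25 or a number of a turn 0.188, either way. A call with a gripper value outside its range is refused whole. The fingers move at their own pace and stop on an object; "grip_force" is the grip in N (left out, the last holds). Time passes only in rows, so rows that do not move let the fingers close. It gives the time, the measured TCP pose, the force and the opening at its end, in the units of the state.
- read_state(): the state, without advancing time (a new reading comes with each control period).
- capture(name): name is "side" or "top"; returns the picture (384x512x3 uint8, red, green, blue); there is no depth.
- camera_model(name): a dict with "K" (3x3 intrinsics, pixels), "k1" (the pictures are not rectified: a ray, as slopes to the right and down, at radius r is drawn at 1 + k1 r^2 times it, then the intrinsics apply), "rvec" (rotation vector, rad) and "tvec" (3), from world to camera coordinates, as OpenCV has them. Camera axes: x right, y down, z forward; pixel columns grow to the right and rows downward; lengths in m; the calibration is good to about 2 mm. A picture is of the moment at which its call begins. camera_model takes no time and is no camera call.
- arm.sign_off(): hands the job in, once; it reports no verdict.
The state is a dict: "time_s": time; "joint_pos": joint angles; "qvel": joint speeds; "tau": joint torques, N m; "eef_pos": TCP position; "orientation": TCP orientation; "wrist_force": force on the tool from outside, world axes, zero at the start; "moment": the same for the moment, N m; "width": opening from 0.0 (shut) to 1.0 (fully open).
Only numpy, scipy, OpenCV 4.12 (cv2) and the standard library are available. Lean on these libraries where they do the work, as an engineer would, in place of code of your own. Each camera call takes 0.05 s, during which the arm holds its last target.

### The job

Weigh the filled gift basket: take the red spring scale off its stand by its grip bar, pass its hook under the middle of the basket's arched handle and lift the basket with the scale. Finish while still holding the scale up for reading, with the basket about 5 cm clear of the counter, hanging level and still from the hook alone. Never tip the basket, keep its two candles in it, and leave the goods round about where they stand.

Things in the scene. Friction and masses are not known exactly. Their poses are not given: they have to be found in the camera images.
- scale: Hand spring scale, 0.19 kg, upright in its stand. Origin: middle of the black grip bar, z up, 158 mm above the counter at first. Bar 20 mm thick (x), 110 long (y), 22 high: grip its middle across the 20 mm. A neck (10 x 26 mm) runs from it down to the red case, 22 (x) x 58 (y) mm, 29 to 79 mm below the origin; dial on -x. Steel hook below, down to 137 mm below the origin.
- hook_seat (a point): Point in the hook where the axis of the hung handle lies, 127 mm straight below the scale's origin, unloaded; axes as the scale's. J of 6 mm wire in the x-z plane, 20 mm wide inside, bottom 10 mm under this point, mouth to +x between the tip (up to 14 mm above this point, at x 15 mm) and the case (48 mm above). A handle enters from +x, 24 (18 to 30) mm above this point; then raise the scale.
- scale_hook (a joint): How far the load pulls the hook down out of the scale, m: 0 to 0.024; spring of 350 N/m, so about 0.001 empty and 0.008 to 0.013 with the basket. The red pointer on the dial moves with it.
- stand: Fixed stand: wooden foot 84 (x) x 130 (y) x 10 mm, origin at its underside's centre, axes as the scale's at first. Two 6 mm steel rods at y = +-42 mm end in U cradles, open upward, 40 mm across in x, prongs up to 160 mm above the counter; the bar's ends lie in them and the hook hangs between the rods. Raise the scale straight up 25 mm to free the bar, 145 mm before crossing a rod.
- basket: woven brown gift basket, 84 mm (x) x 136 mm (y), walls 47 mm high, 0.16 kg empty, 0.27 to 0.42 kg with its candles, loose on the counter. Origin: centre of its underside; z up. A rigid arched handle of 8 mm cane stands in its y-z plane, from side to side.
- handle_top (a point): the middle of the basket's handle, at its highest point, on the axis of the cane (8 mm thick), 132 mm above the basket's underside. The cane runs along the basket's y there. The hook must take it within about 10 mm of this point for the basket to hang level.
- blue_candle: boxed candle with blue flowers, 56 x 56 x 66 mm, loose in the basket at its +y half; its top is 72 mm above the basket's underside. Origin: centre of its underside
- orange_candle: boxed candle with orange flowers, 55 x 55 x 66 mm, loose in the basket at its -y half, same height. Origin: centre of its underside
- red_candle: boxed candle with red flowers, 60 x 60 x 66 mm, standing on the counter; leave it alone. Origin: centre of its underside
- purple_candle: boxed candle with purple flowers, 61 x 61 x 66 mm, standing on the counter; leave it alone. Origin: centre of its underside
- pink_candle: boxed candle with pink flowers, 63 x 63 x 66 mm, standing on the counter; leave it alone. Origin: centre of its underside
- shelf_edge (a point): fixed point on the front edge of the right-hand upright of the tall shelf unit behind the work, 0.3 m up. The unit's front is a plane of constant x from here to 0.53 m farther left (+y), 0.7 m high: keep hand and wrist in front of it; when you cross from the right to the left, do so drawn in, well short of it.
- flat_sachet: flat pink sachet, 66 x 98 x 9 mm, lying on the counter; leave it alone. Origin: centre of its underside

How it is judged:
By the outcome, as a careful person would: the job done as asked, in the order asked, and still so for the second after the job is handed in, while the arm keeps its last pose, push and grip.
It also fails if it takes over 56 s, if anything falls off the work surface, if the arm or the gripper's body presses on something with over 40 N, if the wrist force passes 120 N, or if a joint passes its speed limit or range.

## Working session

There is one attempt and no reset: what is moved stays moved. The work goes in short steps, Python scripts to look and compute and a tool call to move; the robot and the scene stay as the last step left them, time stands still between calls to the robot, and variables do not carry over. Pictures are saved under pics/ and viewed, and the job is handed in when it is done.

Besides the shell and the picture viewer there is one more tool, called as a command line: name --pt "numbers of a row" for each row, then --argument value for the rest. drive_tool: Moves the arm, as the interface text tells. Its arguments: {"type":"object","properties":{"deltas":{"type":"array"},"grip_force":{"type":"number"}},"required":["deltas"]}

```bash
mkdir -p pics; ls
python3 - <<'E'
from workcell import *
import cv2
for n in("side","top"):
    cv2.imwrite(f"pics/{n}0.png",capture(n)[:,:,::-1]); m=camera_model(n)
    import numpy as np
    R=cv2.Rodrigues(np.array(m["rvec"]))[0]; print(n,m,"C",-R.T@np.array(m["tvec"]))
    print(R)
print(read_state())
E
```

```text
pics
side {'K': array([[405.64842842,   0.        , 258.46555645],
       [  0.        , 405.64842842, 189.73176813],
       [  0.        ,   0.        ,   1.        ]]), 'k1': -0.12510773020723087, 'rvec': array([ 0.29226943, -2.67340208,  1.36883528]), 'tvec': array([0.57661058, 0.15686188, 1.09299636])} C [0.36405193 0.90329429 0.77669304]
[[-0.97363973 -0.22702863 -0.0219926 ]
 [-0.1148729   0.57136568 -0.81261644]
 [ 0.19705301 -0.7886693  -0.58238376]]
top {'K': array([[487.53298571,   0.        , 254.22878017],
       [  0.        , 487.53298571, 190.48386138],
       [  0.        ,   0.        ,   1.        ]]), 'k1': 0.022978686608083186, 'rvec': array([ 2.17555142, -2.17530112,  0.0863427 ]), 'tvec': array([0.1030928 , 0.55853962, 1.3248001 ])} C [0.44424732 0.09574318 1.36790624]
[[ 3.47929511e-04 -9.99984886e-01 -5.48694995e-03]
 [-9.96404039e-01  1.18226346e-04 -8.47288445e-02]
 [ 8.47282126e-02  5.49669876e-03 -9.96388938e-01]]
{'time_s': 0.1, 'joint_pos': array([ 7.07328416e+01,  2.83118412e+01,  7.71239004e+01, -2.13290246e-03,
        7.46274414e+01, -5.47022245e+00]), 'qvel': array([-0.02640691, -0.0266514 , -0.07001613, -0.09862188,  0.02375787,
       -0.04381044]), 'tau': array([ 1.81426709e-03, -8.83587885e+01, -3.84562469e+01, -7.91643060e-05,
        5.23471812e-03, -1.27760637e-05]), 'eef_pos': array([0.14893662, 0.60666318, 0.23075238]), 'orientation': array([-1.79936909e+02, -3.97652406e-03,  1.66203628e+02]), 'wrist_force': array([-0.47489097, -0.98044208, -0.6159091 ]), 'moment': array([0.04321673, 0.01926441, 0.02870275]), 'width': 1.0000485036200297}
```

View pics/side0.png

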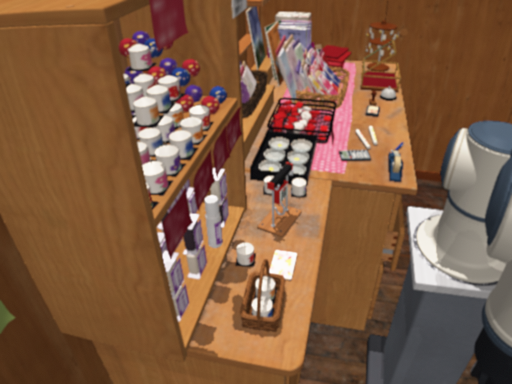

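View pics/top0.png

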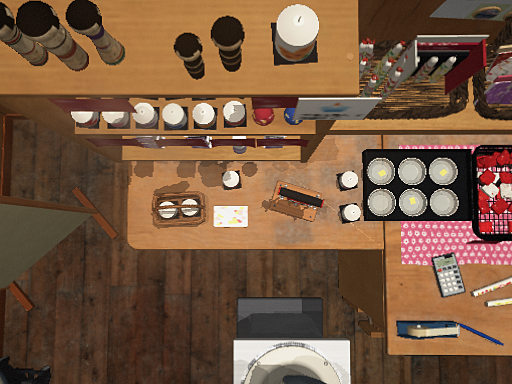

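The side view shows the scale on its stand near (280,190) and the basket near (263,300). In the top view the bar is near (300,196) and the basket near (179,209). I'll zoom in on both.

```bash
cat > h.py <<'E'
import numpy as np, cv2
from workcell import *
CM={n:camera_model(n) for n in("side","top")}
def proj(n,P):
    m=CM[n];R=cv2.Rodrigues(np.array(m["rvec"]))[0]
    d=np.array([m["k1"],0,0,0,0.]);
    return cv2.projectPoints(np.atleast_2d(np.array(P,float)),np.array(m["rvec"]),np.array(m["tvec"]),m["K"],d)[0][:,0]
def ray(n,uv):
    m=CM[n];R=cv2.Rodrigues(np.array(m["rvec"]))[0]
    u=cv2.undistortPoints(np.array([[uv]],float),m["K"],np.array([m["k1"],0,0,0,0.]))[0,0]
    d=R.T@np.array([u[0],u[1],1]); return -R.T@np.array(m["tvec"]),d/np.linalg.norm(d)
def atz(n,uv,z):
    c,d=ray(n,uv); return c+d*(z-c[2])/d[2]
def tri(a,b):
    c1,d1=ray("side",a);c2,d2=ray("top",b)
    A=np.stack([d1,-d2],1);s=np.linalg.lstsq(A,c2-c1,rcond=None)[0]
    p,q=c1+d1*s[0],c2+d2*s[1];return (p+q)/2,np.linalg.norm(p-q)
def crop(img,x0,y0,x1,y1,f,name):
    cv2.imwrite("pics/"+name,cv2.resize(img[y0:y1,x0:x1],None,fx=f,fy=f,interpolation=cv2.INTER_CUBIC))
E
python3 - <<'E'
from h import *
s=cv2.imread("pics/side0.png");t=cv2.imread("pics/top0.png")
crop(s,225,150,325,230,7,"s_scale.png");crop(s,225,230,315,340,5,"s_bask.png")
crop(t,140,165,220,240,8,"t_bask.png");crop(t,250,160,370,235,6,"t_scale.png")
E
```

```text
(no output)
```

View pics/s_scale.png

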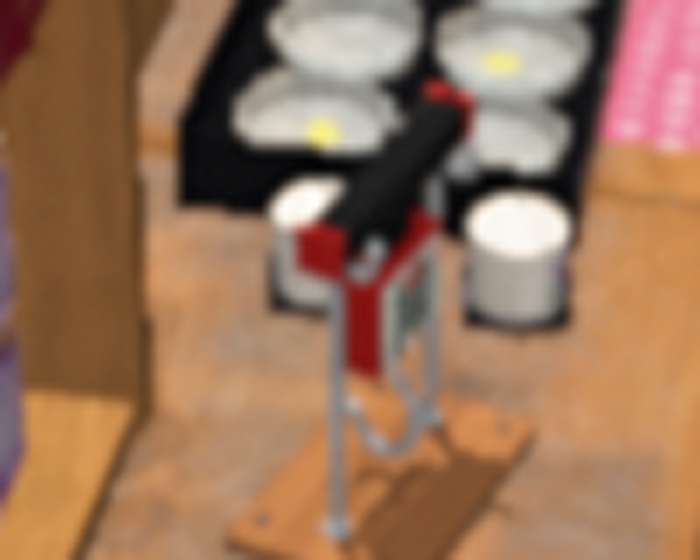

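View pics/s_bask.png

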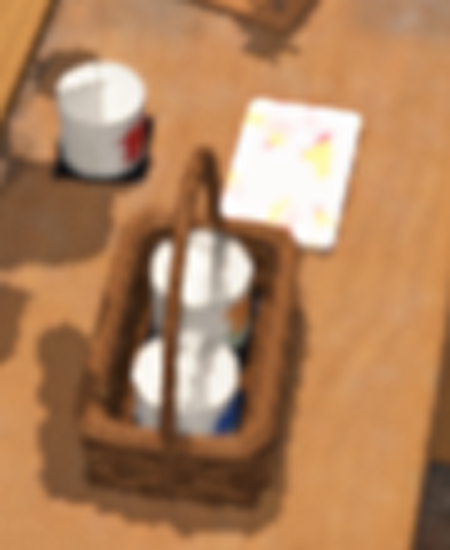

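View pics/t_bask.png

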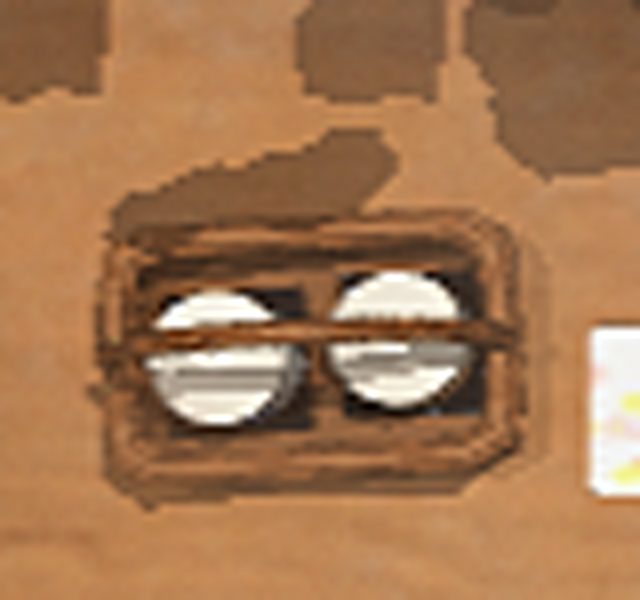

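View pics/t_scale.png

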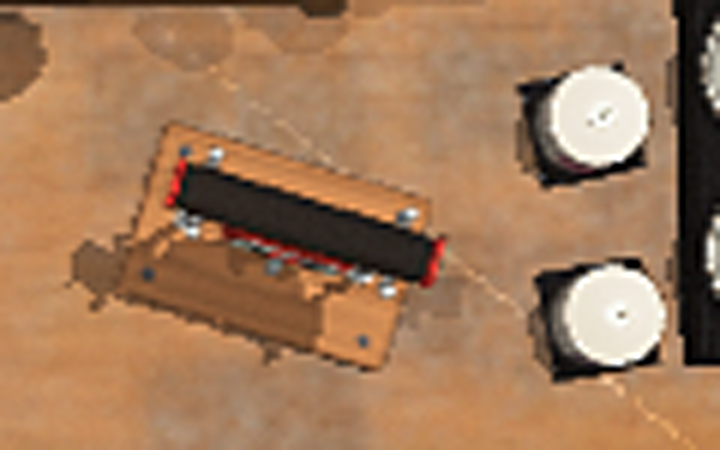

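Run:
```python
from h import *
np.set_printoptions(precision=4,suppress=True)
T=lambda x,y,x0,y0,f:((x+.5)/f-.5+x0,(y+.5)/f-.5+y0)
# bar ends top view, z ~0.169 top surface
a=atz("top",T(175,187,250,160,6),.165);b=atz("top",T(437,262,250,160,6),.165)
print("bar",a,b,(a+b)/2,np.degrees(np.arctan2((a-b)[1],(a-b)[0])),np.linalg.norm(a-b))
# stand foot corners z=.01
for p in((168,122),(430,200),(378,370),(118,290)): print("foot",atz("top",T(*p,250,160,6),.01))
# side bar ends
print("bar tri",tri(T(325,250,225,150,7),T(175,187,250,160,6)),tri(T(452,105,225,150,7),T(437,262,250,160,6)))
# basket rim corners z=.047, handle ends
for p in((110,235),(495,215),(520,450),(120,480)): print("rim",atz("top",T(*p,140,165,8),.047))
L=atz("top",T(105,352,140,165,8),.047);Rr=atz("top",T(515,336,140,165,8),.047);print("handle feet",L,Rr)
# handle top: in top view cane line near middle, z=.132
for x,y in((230,335),(310,330),(390,330)): print("cane",atz("top",T(x,y,140,165,8),.132))
print("side apex z.136",atz("side",T(205,150,225,230,5),.136),atz("side",T(200,160,225,230,5),.132))
# shelf
for p in((300,160),(307,158)): print("shelf0",atz("top",p,0),atz("top",p,.3))
```

```text
bar [0.5459 0.0417 0.165 ] [ 0.5149 -0.0659  0.165 ] [ 0.5304 -0.0121  0.165 ] 73.94117346900002 0.11195231709236908
foot [0.5894 0.0379 0.01  ]
foot [ 0.5529 -0.0838  0.01  ]
foot [ 0.4739 -0.0589  0.01  ]
foot [0.511  0.0614 0.01  ]
bar tri (array([0.5456, 0.0413, 0.1595]), np.float64(0.0014577605839583964)) (array([ 0.5148, -0.0664,  0.1617]), np.float64(0.0006720725496400203))
rim [0.5472 0.3773 0.047 ]
rim [0.554  0.2466 0.047 ]
rim [0.4742 0.2374 0.047 ]
rim [0.4641 0.3724 0.047 ]
handle feet [0.5074 0.3783 0.047 ] [0.5128 0.2394 0.047 ]
cane [0.5087 0.3206 0.132 ]
cane [0.5103 0.2952 0.132 ]
cane [0.5103 0.2699 0.132 ]
side apex z.136 [0.5058 0.2886 0.136 ] [0.5075 0.2912 0.132 ]
shelf0 [ 0.6471 -0.0262  0.    ] [0.6026 0.0006 0.3   ]
shelf0 [ 0.6528 -0.046   0.    ] [ 0.6071 -0.0149  0.3   ]
```

```bash
cat > ov.py <<'E'
from h import *
def rz(d):
    d=np.radians(d);return np.array([[np.cos(d),-np.sin(d),0],[np.sin(d),np.cos(d),0],[0,0,1]])
def basket(pos,yaw):
    a,b=.042,.068;out=[]
    for z in(0,.047): out.append([[-a,-b,z],[a,-b,z],[a,b,z],[-a,b,z],[-a,-b,z]])
    t=np.linspace(0,np.pi,30)
    out.append([[0,.066*np.cos(q),.047+.085*np.sin(q)] for q in t])
    out.append([[-.008,0,.132],[.008,0,.132]])
    return [np.array(o)@rz(yaw).T+pos for o in out]
def scale(pos,yaw):
    out=[]
    for z in(.011,-.011): out.append([[-.01,-.055,z],[.01,-.055,z],[.01,.055,z],[-.01,.055,z],[-.01,-.055,z]])
    for z in(-.029,-.079): out.append([[-.011,-.029,z],[.011,-.029,z],[.011,.029,z],[-.011,.029,z],[-.011,-.029,z]])
    t=np.linspace(0,np.pi,12)
    out.append([[0,0,-.079]]+[[.0,0,-.09]]+[[-.013*np.cos(q),0,-.124-.010*np.sin(q)] for q in t]+[[.013,0,-.113]])
    return [np.array(o)@rz(yaw).T+pos for o in out]
def foot(pos,yaw):
    a,b,z=.042,.065,.01
    return [np.array([[-a,-b,z],[a,-b,z],[a,b,z],[-a,b,z],[-a,-b,z]])@rz(yaw).T+pos]
def draw(img,n,lines,x0,y0,x1,y1,f,name,col=(255,255,0)):
    im=cv2.resize(img[y0:y1,x0:x1],None,fx=f,fy=f,interpolation=cv2.INTER_CUBIC)
    for l in lines:
        p=(proj(n,l)-[x0,y0]+.5)*f
        cv2.polylines(im,[np.round(p).astype(int)],False,col,1,cv2.LINE_AA)
    cv2.imwrite("pics/"+name,im); return im
E
python3 - <<'E'
from ov import *
s=cv2.imread("pics/side0.png");t=cv2.imread("pics/top0.png")
B=basket([.510,.3085,0],3);S=scale([.531,-.0115,.158],-16.5)+foot([.531,-.0115,0],-16.5)
ims=[draw(s,"side",S,230,150,310,230,5,"a.png"),draw(s,"side",B,225,245,305,335,5,"b.png")]
imt=[draw(t,"top",S,260,165,340,235,5,"c.png"),draw(t,"top",B,140,170,220,240,5,"d.png")]
P=lambda i:cv2.copyMakeBorder(i,0,450-i.shape[0],0,400-i.shape[1],cv2.BORDER_CONSTANT)
cv2.imwrite("pics/ov_side.png",np.hstack(list(map(P,ims))));cv2.imwrite("pics/ov_top.png",np.hstack(list(map(P,imt))))
crop(s,140,60,300,260,3,"shelf.png");
E
```

```text
(no output)
```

View pics/ov_side.png

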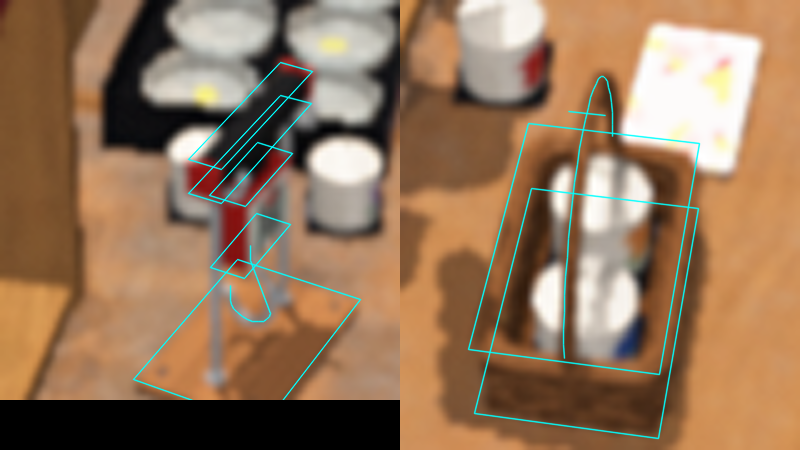

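View pics/ov_top.png

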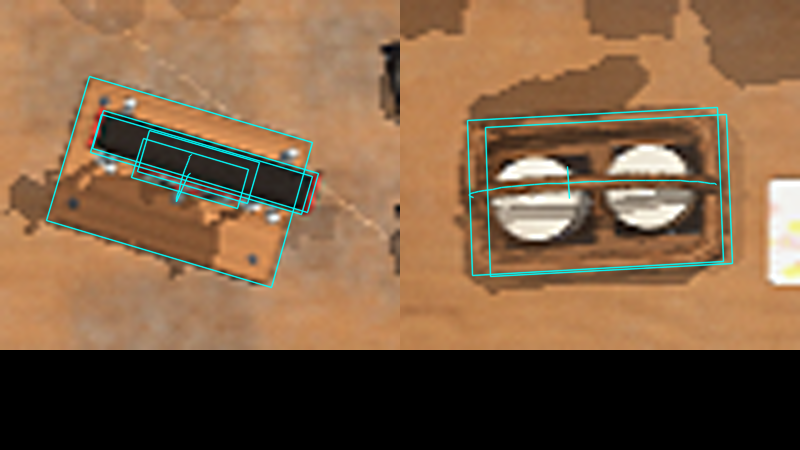

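View pics/shelf.png

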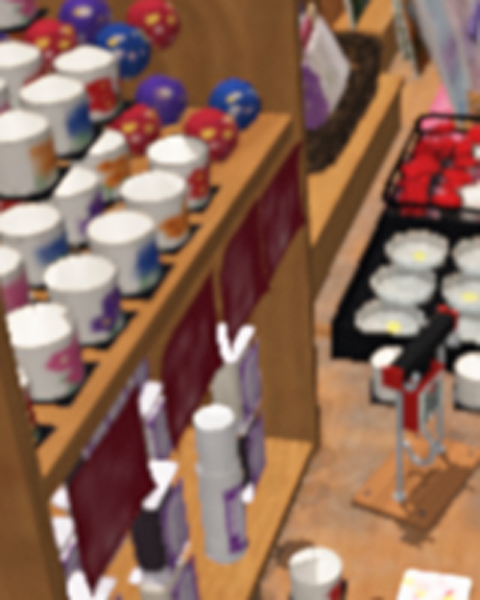

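Run:
```python
from ov import *
s=cv2.imread("pics/side0.png");t=cv2.imread("pics/top0.png")
B=basket([.508,.3075,0],2.5)
a=draw(s,"side",B,240,250,295,335,7,"a.png");b=draw(t,"top",B,148,180,212,235,6,"d.png")
P=lambda i:cv2.copyMakeBorder(i,0,600-i.shape[0],0,400-i.shape[1],cv2.BORDER_CONSTANT)
cv2.imwrite("pics/ov2.png",np.hstack([P(a),P(b)]))
np.set_printoptions(precision=4,suppress=True)
# right upright front edge base (side crop /3 +140,60)
for p in((315,445),(305,440)): print(atz("side",((p[0]/3)+140,p[1]/3+60),0))
for x in(.6,.62,.64,.66): print(x,proj("side",[[x,-.03,0],[x,-.03,.3],[x,.5,.0]]).round(0).tolist(),proj("top",[[x,-.03,.3],[x,.5,.3],[x,.5,.7],[x,-.03,.7]]).round(0).tolist())
```

```text
[ 0.6453 -0.044   0.    ]
[ 0.6576 -0.0501  0.    ]
0.6 [[258.0, 213.0], [256.0, 124.0], [200.0, 370.0]] [[314.0, 161.0], [74.0, 161.0], [-35.0, 119.0], [347.0, 119.0]]
0.62 [[252.0, 212.0], [248.0, 123.0], [191.0, 368.0]] [[314.0, 152.0], [74.0, 152.0], [-34.0, 105.0], [347.0, 105.0]]
0.64 [[246.0, 211.0], [241.0, 123.0], [182.0, 366.0]] [[314.0, 143.0], [74.0, 143.0], [-34.0, 91.0], [347.0, 91.0]]
0.66 [[239.0, 211.0], [234.0, 122.0], [173.0, 364.0]] [[314.0, 134.0], [75.0, 134.0], [-33.0, 77.0], [347.0, 77.0]]
```

View pics/ov2.png

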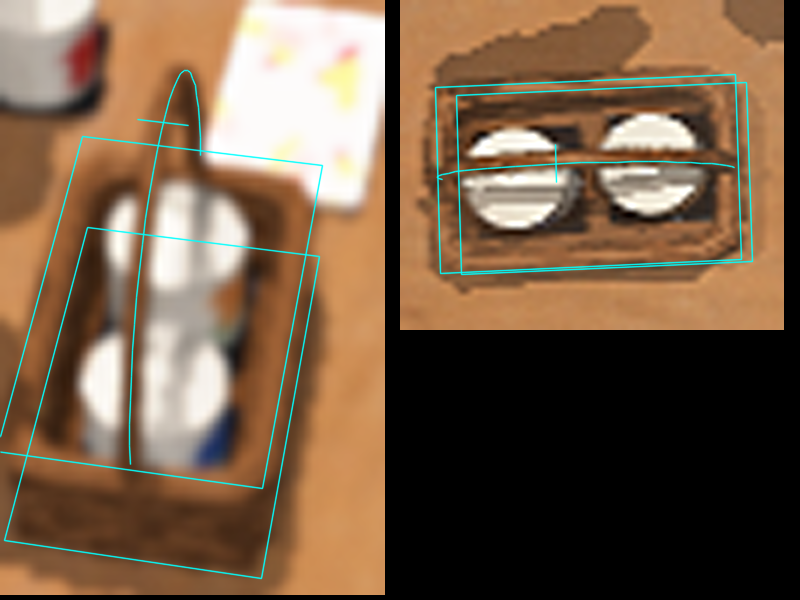

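drive_tool --pt "-2 -2 0 0 0 0 8.5" --pt "-3.7 -3.64 0 0 0 0 8.5" --pt "-3.7 -3.64 0 0 0 0 8.5" --pt "-3.7 -3.64 0 0 0 0 8.5" --pt "-3.7 -3.64 0 0 0 0 8.5" --pt "-3.7 -3.64 0 0 0 0 8.5" --pt "-3.7 -3.64 0 0 0 0 8.5" --pt "-3.7 -3.64 0 0 0 0 8.5" --pt "-3.7 -3.64 0 0 0 0 8.5" --pt "-3.7 -3.64 0 0 0 0 8.5" --pt "-3.7 -3.64 0 0 0 0 8.5" --pt "-3.7 -3.64 0 0 0 0 8.5"

```text
time_s: 1.6
eef_pos: [0.464, 0.0952, 0.2312]
orientation: [180.0, -0.0, 166.2]
wrist_force: [-0.2, 0.7, 0.4]
width: 0.993
```

drive_tool --pt "0 0 0 0 0 0.1 8.5" --pt "0 0 0 0 0 0.18 8.5" --pt "0 0 0 0 0 0.18 8.5" --pt "0 0 0 0 0 0.18 8.5" --pt "0 0 0 0 0 0.18 8.5" --pt "0 0 0 0 0 0.18 8.5" --pt "0 0 0 0 0 0.18 8.5" --pt "0 0 0 0 0 0.18 8.5" --pt "0 0 0 0 0 0.18 8.5" --pt "0 0 0 0 0 0.08 8.5" --pt "0 0 0 0 0 0 8.5"

```text
time_s: 2.98
eef_pos: [0.4633, 0.0969, 0.2311]
orientation: [-180.0, 0.0, 73.4]
wrist_force: [-0.3, 0.1, 0.2]
width: 0.996
```

drive_tool --pt "-2.1 2.4 0 0 0 0 8.5" --pt "-2.1 2.4 0 0 0 0 8.5" --pt "-2.1 2.4 0 0 0 0 8.5" --pt "-2.15 2.39 0 0 0 0 8.5" --pt "0 0 1 0 0 0 8.5" --pt "0 0 1 0 0 0 8.5" --pt "0 0 0 0 0 0 8.5"

```text
time_s: 3.85
eef_pos: [0.5301, -0.0108, 0.2103]
orientation: [-179.9, 0.0, 73.5]
wrist_force: [0.4, 0.8, -0.8]
width: 0.993
```

Run:
```python
from ov import *
s=capture("side")[:,:,::-1].copy();t=capture("top")[:,:,::-1].copy()
a=draw(s,"side",[],225,130,315,230,4,"a.png");b=draw(t,"top",[],250,130,350,230,4,"d.png")
cv2.imwrite("pics/above.png",np.hstack([a,b]))
print(read_state()["eef_pos"])
```

```text
[ 0.53084677 -0.01091201  0.21125439]
```

View pics/above.png

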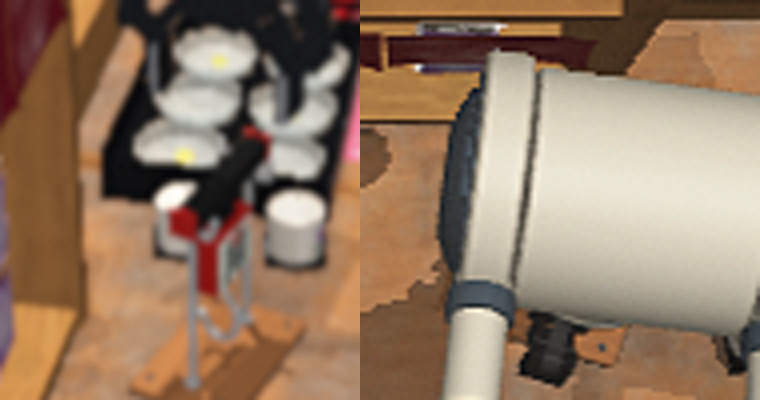

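The side view shows the fingers at (150,70) and (285,90), straddling the bar. Next I descend and grip.

drive_tool --pt "0 0 1.5 0 0 0 8.5" --pt "0 0 1.5 0 0 0 8.5" --pt "0 0 1.5 0 0 0 8.5" --pt "0 0 1.5 0 0 0 8.5" --pt "0 0 1.0 0 0 0 8.5" --pt "0 0 0.2 0 0 0 8.5" --pt "0 0 0 0 0 0 8.5" --grip_force 60

```text
time_s: 4.82
eef_pos: [0.5314, -0.0115, 0.1394]
orientation: [180.0, -0.0, 73.4]
wrist_force: [-0.8, 0.0, 0.1]
width: 0.996
```

drive_tool --pt "0 0 0 0 0 0 3" --pt "0 0 0 0 0 0 3" --pt "0 0 0 0 0 0 3" --pt "0 0 0 0 0 0 3" --pt "0 0 0 0 0 0 3"

```text
time_s: 5.45
eef_pos: [0.5312, -0.0115, 0.1393]
orientation: [180.0, 0.0, 73.4]
wrist_force: [0.1, -0.7, 0.3]
width: 0.352
```

drive_tool --pt "0 0 0 0 0 0 2.3" --pt "0 0 0 0 0 0 1.5" --pt "0 0 0 0 0 0 0.5" --pt "0 0 0 0 0 0 0" --pt "0 0 0 0 0 0 0" --pt "0 0 0 0 0 0 0" --grip_force 60

```text
time_s: 6.2
eef_pos: [0.5314, -0.0116, 0.1394]
orientation: [180.0, -0.0, 73.4]
wrist_force: [-0.1, -0.7, 5.7]
width: 0.221
```

Run:
```python
from ov import *
s=capture("side")[:,:,::-1].copy()
draw(s,"side",[],225,110,325,230,5,"grip.png");st=read_state();print(st["width"],st["wrist_force"],st["moment"])
```

```text
0.22697157068486148 [-0.03627055 -0.03846513  5.55763966] [-0.07161202 -0.11643606 -0.04817672]
```

View pics/grip.png

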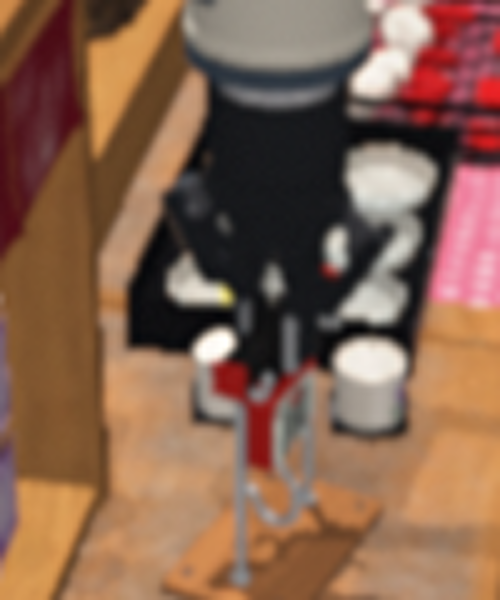

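drive_tool --pt "0 0 -0.3 0 0 0 0" --pt "0 0 -0.7 0 0 0 0" --pt "0 0 -1 0 0 0 0" --pt "0 0 -1.5 0 0 0 0" --pt "0 0 -2 0 0 0 0" --pt "0 0 -2 0 0 0 0" --pt "0 0 -2 0 0 0 0" --pt "0 0 -2 0 0 0 0" --pt "0 0 -2 0 0 0 0" --pt "0 0 -1.5 0 0 0 0" --pt "0 0 -1 0 0 0 0" --pt "0 0 0 0 0 0 0"

```text
time_s: 7.75
eef_pos: [0.5314, -0.0116, 0.2998]
orientation: [179.9, -0.0, 73.4]
wrist_force: [-0.5, 0.2, -2.3]
width: 0.225
```

Run:
```python
from ov import *
s=capture("side")[:,:,::-1].copy();st=read_state();p=st["eef_pos"];print(p,st["orientation"],st["wrist_force"],st["width"])
S=scale(p+[0,0,.019],st["orientation"][2]-90)
im=draw(s,"side",S,225,90,325,210,5,"a.png");im0=draw(s,"side",[],225,90,325,210,5,"b.png")
cv2.imwrite("pics/lift.png",np.hstack([im0,im])[:, :1000][:, :])
cv2.imwrite("pics/lift.png",cv2.resize(np.hstack([im0[150:,100:],im[150:,100:]]),None,fx=1,fy=1))
```

```text
[ 0.53110689 -0.01153206  0.29915032] [-1.79993606e+02  3.01121909e-03  7.33839289e+01] [ 0.27791133 -0.45410279 -3.38283264] 0.22667370430107853
```

View pics/lift.png

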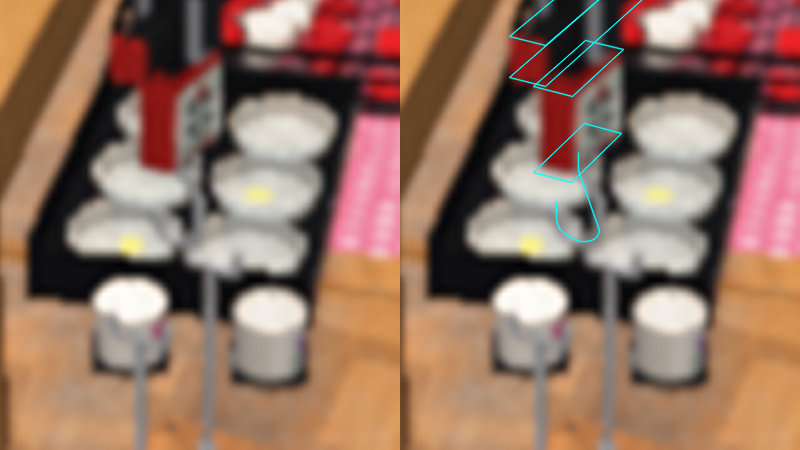

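drive_tool --pt "-0.5 -1.6 0 0 0 0 0" --pt "-0.9 -3 0 0 0 0 0" --pt "-0.9 -3 0 0 0 0 0" --pt "-0.55 -2 0 0 0 0 0" --pt "0 0 0 0 0 -0.08 0" --pt "0 0 0 0 0 -0.09 0" --pt "0 0 0 0 0 -0.09 0" --pt "0 0 0 0 0 -0.073 0" --pt "0 0 0 0 0 0 0"

```text
time_s: 8.93
eef_pos: [0.43, -0.0113, 0.2988]
orientation: [-179.9, -0.0, 92.4]
wrist_force: [0.7, -0.8, -2.0]
width: 0.219
```

drive_tool --pt "2 0 0 0 0 0 0" --pt "4 0 0 0 0 0 0" --pt "4 0 0 0 0 0 0" --pt "4 0 0 0 0 0 0" --pt "4 0 0 0 0 0 0" --pt "4 0 0 0 0 0 0" --pt "4 0 0 0 0 0 0" --pt "3 0 0 0 0 0 0" --pt "1.5 0 0 0 0 0 0" --pt "0 0 0 0 0 0 0"

```text
time_s: 10.18
eef_pos: [0.4176, 0.2934, 0.299]
orientation: [-180.0, 0.0, 92.5]
wrist_force: [-0.2, -0.6, -2.1]
width: 0.228
```

drive_tool --pt "0.5 1.5 0 0 0 0 0" --pt "0.5 1.5 0 0 0 0 0" --pt "0.37 1.47 0 0 0 0 0" --pt "0 0 1.5 0 0 0 0" --pt "0 0 1.5 0 0 0 0" --pt "0 0 1.5 0 0 0 0" --pt "0 0 1.3 0 0 0 0" --pt "0 0 0 0 0 0 0"

```text
time_s: 11.18
eef_pos: [0.4614, 0.3086, 0.2402]
orientation: [-179.9, 0.1, 92.5]
wrist_force: [-0.4, -0.5, -1.7]
width: 0.225
```

```bash
cat > look.py <<'E'
from ov import *
import sys
def look(name,B=([.509,.309,0],2.5),dz=.019,hook=0):
    s=capture("side")[:,:,::-1].copy();t=capture("top")[:,:,::-1].copy();st=read_state();p=st["eef_pos"];print(st["time_s"],p,st["orientation"],st["wrist_force"],st["width"])
    cv2.imwrite("pics/raw_"+name,s);cv2.imwrite("pics/rawt_"+name,t)
    S=scale(p+[0,0,dz],st["orientation"][2]-90)+basket(*B)
    x0,y0,x1,y1=235,215,315,330
    im=draw(s,"side",S,x0,y0,x1,y1,5,"a.png");im0=draw(s,"side",[],x0,y0,x1,y1,5,"b.png")
    cv2.imwrite("pics/"+name,np.hstack([im0,im]))
E
python3 -c "
from look import *
look('pre1.png')"
```

```text
11.275 [0.46210354 0.30904573 0.24147426] [ 1.79987594e+02 -5.97358580e-03  9.24686413e+01] [-0.32785211 -0.54876393 -1.37435358] 0.21821766439103452
```

View pics/pre1.png

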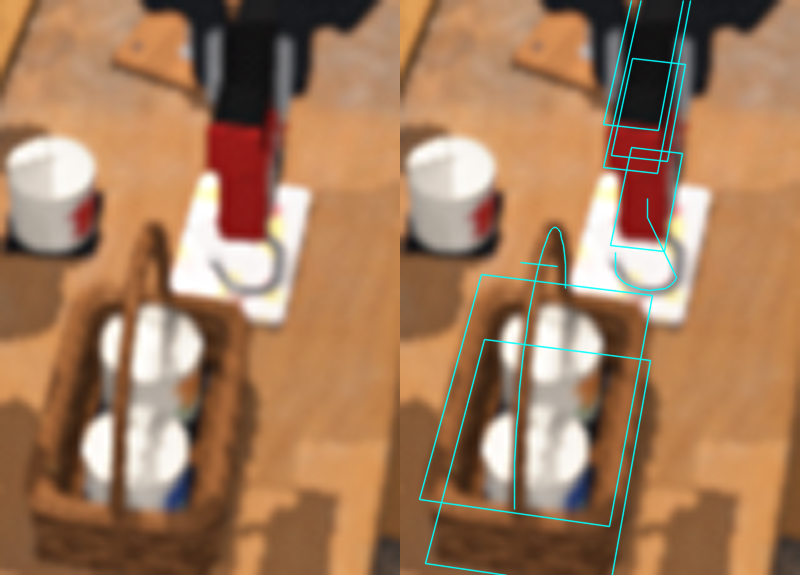

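View pics/rawt_pre1.png

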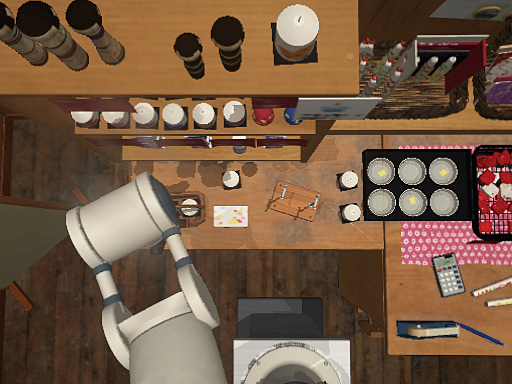

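drive_tool --pt "0 0 1 0 0 0 0" --pt "0 0 1 0 0 0 0" --pt "0 0 0.4 0 0 0 0" --pt "0 0 0 0 0 0 0" --pt "0 1 0 0 0 0 0" --pt "0 0.5 0 0 0 0 0" --pt "0 0 0 0 0 0 0"

```text
time_s: 12.15
eef_pos: [0.4777, 0.3096, 0.2173]
orientation: [180.0, -0.0, 92.4]
wrist_force: [-0.3, -0.4, -1.0]
width: 0.225
```

```bash
python3 -c "
from look import *
look('pre2.png')"
```

```text
12.25 [0.477008   0.30953046 0.21726132] [-1.79992254e+02  6.57571768e-04  9.24529166e+01] [-0.54023064 -0.74856134 -1.27349669] 0.22541515748344654
```

View pics/pre2.png

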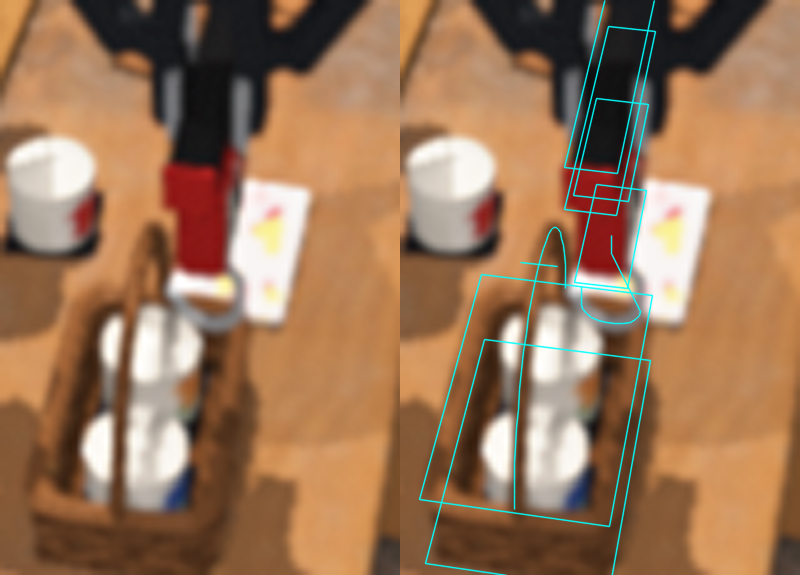

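drive_tool --pt "0 0.6 0 0 0 0 0" --pt "-0.05 0.8 0 0 0 0 0" --pt "-0.05 0.8 0 0 0 0 0" --pt "-0.05 0.6 0 0 0 0 0" --pt "-0.05 0.3 0 0 0 0 0" --pt "0 0 0 0 0 0 0"

```text
time_s: 13.0
eef_pos: [0.5082, 0.3089, 0.2172]
orientation: [-180.0, 0.0, 92.5]
wrist_force: [-0.1, -1.2, -2.1]
width: 0.223
```

```bash
python3 -c "
from look import *
look('in1.png')"
```

```text
13.1 [0.50789358 0.30890333 0.21725006] [-1.79989792e+02  2.49042841e-03  9.24644580e+01] [ 0.28032441  0.17344024 -1.9769697 ] 0.22160720591485086
```

View pics/in1.png

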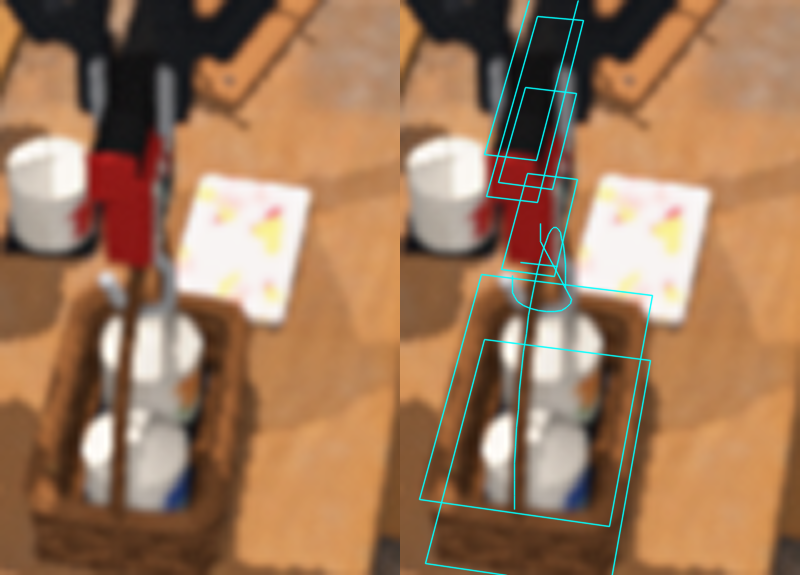

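The hook tip (112,290) is left of the cane and the stem (168,275) is right of it, so the handle is in the mouth. Now I raise slowly.

drive_tool --pt "0 0 -0.5 0 0 0 0" --pt "0 0 -0.6 0 0 0 0" --pt "0 0 -0.6 0 0 0 0" --pt "0 0 -0.3 0 0 0 0" --pt "0 0 -0.3 0 0 0 0" --pt "0 0 -0.3 0 0 0 0" --pt "0 0 -0.3 0 0 0 0" --pt "0 0 -0.3 0 0 0 0" --pt "0 0 -0.3 0 0 0 0" --pt "0 0 -0.3 0 0 0 0" --pt "0 0 -0.2 0 0 0 0" --pt "0 0 0 0 0 0 0" --grip_force 80

```text
time_s: 14.6
eef_pos: [0.5081, 0.3089, 0.2574]
orientation: [180.0, -0.0, 92.5]
wrist_force: [0.1, 0.6, -4.9]
width: 0.22
```

```bash
python3 -c "
from look import *
look('up1.png',B=([.508,.309,.008],2.5))"
```

```text
14.7 [0.5080423  0.30888469 0.25720116] [-1.79994644e+02  3.04959920e-03  9.24631729e+01] [-0.96002245 -0.04543362 -4.98156248] 0.2187104488224313
```

View pics/up1.png

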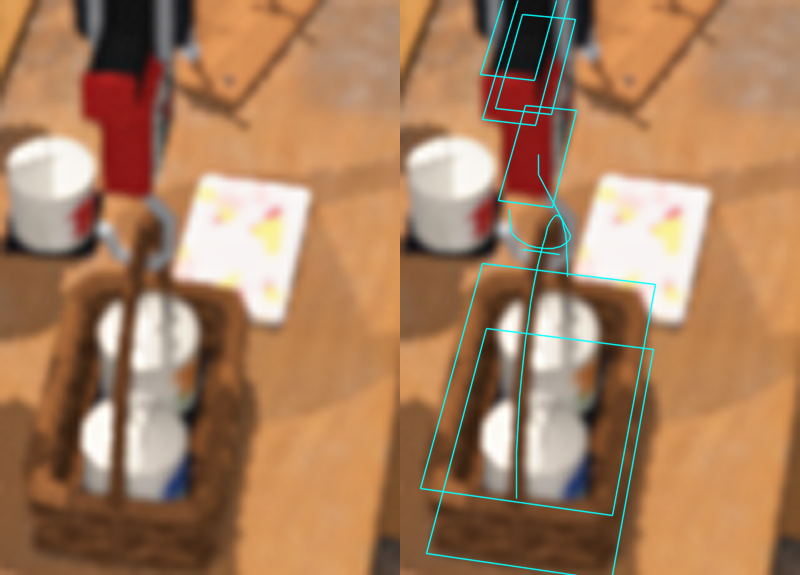

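drive_tool --pt "0 0 -0.2 0 0 0 0" --pt "0 0 -0.4 0 0 0 0" --pt "0 0 -0.5 0 0 0 0" --pt "0 0 -0.5 0 0 0 0" --pt "0 0 -0.5 0 0 0 0" --pt "0 0 -0.5 0 0 0 0" --pt "0 0 -0.5 0 0 0 0" --pt "0 0 -0.4 0 0 0 0" --pt "0 0 -0.3 0 0 0 0" --pt "0 0 -0.2 0 0 0 0" --pt "0 0 -0.1 0 0 0 0" --pt "0 0 0 0 0 0 0"

```text
time_s: 16.2
eef_pos: [0.508, 0.3089, 0.2982]
orientation: [-180.0, 0.0, 92.5]
wrist_force: [-0.3, 0.0, -5.5]
width: 0.217
```

drive_tool --pt "0 0 0 0 0 0 0" --pt "0 0 0 0 0 0 0" --pt "0 0 0 0 0 0 0" --pt "0 0 0 0 0 0 0" --pt "0 0 0 0 0 0 0" --pt "0 0 0 0 0 0 0" --pt "0 0 0 0 0 0 0" --pt "0 0 0 0 0 0 0"

```text
time_s: 17.2
eef_pos: [0.5081, 0.3089, 0.2983]
orientation: [180.0, -0.0, 92.5]
wrist_force: [-1.1, -0.2, -4.7]
width: 0.22
```

```bash
python3 -c "
from look import *
look('up2.png',B=([.508,.309,.05],2.5))
f=np.array([read_state()['wrist_force'] for _ in range(3)]);print(f)"
```

```text
17.3 [0.50805558 0.30893469 0.29828547] [1.79999516e+02 2.13722717e-03 9.24663511e+01] [ 0.49937983 -0.7009295  -4.19325151] 0.2182316164173948
[[ 0.49937983 -0.7009295  -4.19325151]
 [ 0.49937983 -0.7009295  -4.19325151]
 [ 0.49937983 -0.7009295  -4.19325151]]
```

View pics/up2.png

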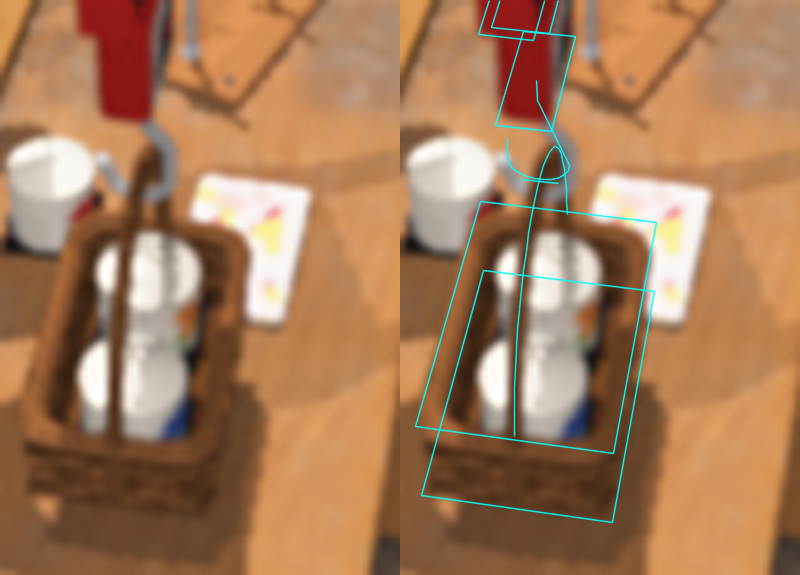

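View pics/raw_up2.png

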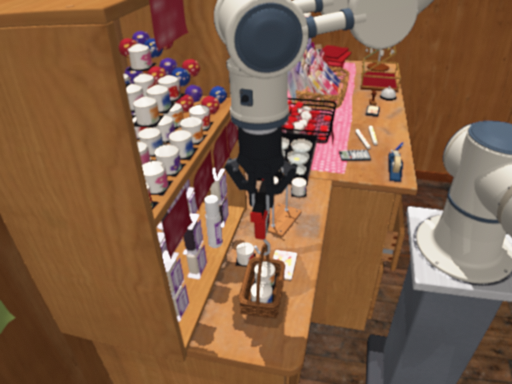

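```bash
cat > tilt.py <<'E'
from ov import *
import sys
def run(cur):
    a=cv2.imread("pics/side0.png")
    b=cv2.imread("pics/"+cur)
    f=8
    def track(P,h=5,ws=24):
        u=proj("side",[P])[0]; x,y=np.round(u).astype(int)
        T=a[y-h:y+h+1,x-h:x+h+1]; W=b[y-ws-10:y+ws-4,x-ws:x+ws]
        up=lambda i:cv2.resize(i,None,fx=f,fy=f,interpolation=cv2.INTER_CUBIC)
        r=cv2.matchTemplate(up(W),up(T),cv2.TM_CCOEFF_NORMED);_,v,_,l=cv2.minMaxLoc(r)
        return u,np.array([l[0]/f-ws+h,l[1]/f-ws-10+h]),v
    O=np.array([.508,.309,0]);R=rz(2.5)
    for nm,p in dict(nearL=[.040,.066,.045],nearR=[-.04,.066,.045],near=[0,.068,.03],farL=[.04,-.066,.045],farR=[-.04,-.066,.045],cnear=[0,.032,.072],cfar=[0,-.03,.072],midL=[.042,.02,.045],midR=[-.042,.02,.045]).items():
        P=O+R@np.array(p);u,d,v=track(P)
        # solve dz, dx with dy=0
        from scipy.optimize import least_squares
        s=least_squares(lambda q:proj("side",[P+[q[0],0,q[1]]])[0]-u-d,[0,.04]).x
        print(nm,d,round(v,2),"dx,dz mm",(s*1000).round(1))
if __name__=="__main__": run(sys.argv[1])
E
python3 tilt.py raw_up2.png; echo; python3 tilt.py raw_up1.png
```

```text
nearL [0.25 2.25] 0.76 dx,dz mm [-0.1 -8. ]
nearR [ -0.625 -13.125] 0.82 dx,dz mm [ 1.6 44.6]
near [ -9.875 -16.   ] 0.89 dx,dz mm [20.4 50.3]
farL [ 11.125 -28.625] 0.63 dx,dz mm [-29.3 100.6]
farR [ -2.    -15.875] 0.9 dx,dz mm [ 5.7 52.8]
cnear [ -0.75  -14.625] 0.98 dx,dz mm [ 0.7 47.8]
cfar [ -0.25 -15.  ] 0.9 dx,dz mm [-0.  49.2]
midL [-3.375 -5.125] 0.74 dx,dz mm [ 7.1 16.1]
midR [ 11.625 -15.625] 0.55 dx,dz mm [-24.6  58.8]

nearL [-0.375 -2.25 ] 0.97 dx,dz mm [0.4 7.8]
nearR [-0.75 -1.25] 0.83 dx,dz mm [1.7 4. ]
near [-1.125 -2.25 ] 0.91 dx,dz mm [2.3 7.5]
farL [-0.75  -0.625] 0.87 dx,dz mm [1.8 1.8]
farR [ 0.875 -0.625] 0.91 dx,dz mm [-2.1  2.7]
cnear [ 0.    -2.625] 0.98 dx,dz mm [-0.2  8.9]
cfar [ 0.  -2.5] 0.95 dx,dz mm [-0.1  8.5]
midL [-0.625 -0.75 ] 0.96 dx,dz mm [1.4 2.3]
midR [-13.875 -22.875] 0.69 dx,dz mm [31.1 69.1]
```

drive_tool --pt "0 0 -0.1 0 0 0 0" --pt "0 0 0 0 0 0 0" --pt "0 0 0 0 0 0 0" --pt "0 0 0 0 0 0 0" --pt "0 0 0 0 0 0 0" --pt "0 0 0 0 0 0 0" --pt "0 0 0 0 0 0 0" --pt "0 0 0 0 0 0 0" --pt "0 0 0 0 0 0 0" --pt "0 0 0 0 0 0 0" --pt "0 0 0 0 0 0 0" --pt "0 0 0 0 0 0 0"

```text
time_s: 18.8
eef_pos: [0.5081, 0.3089, 0.2993]
orientation: [180.0, -0.0, 92.5]
wrist_force: [0.3, 1.0, -4.6]
width: 0.219
```

```bash
python3 - <<'E'
from look import *
L=[]
for i in range(6):
    L.append(capture("side")[:,:,::-1].copy())
cv2.imwrite("pics/raw_fin.png",L[-1])
g=[cv2.cvtColor(x,cv2.COLOR_BGR2GRAY).astype(np.float32)[240:330,225:315] for x in L]
for k in g[1:]: print(cv2.phaseCorrelate(g[0],k), np.abs(g[0]-k).max())
a=cv2.imread("pics/raw_up2.png");print(np.abs(a.astype(int)-L[-1])[240:330,225:315].max())
look("fin.png",B=([.508,.309,.05],2.5))
s0=cv2.imread("pics/side0.png");
cv2.imwrite("pics/fint.png",cv2.resize(cv2.imread("pics/rawt_fin.png")[120:270,110:370],None,fx=3,fy=3))
E
python3 tilt.py raw_fin.png|grep c[nf]
```

```text
((-0.014486123278196317, -0.020996124103589864), 0.993338693689417) 3.0
((0.01711135909361161, -0.030220074477973924), 0.9945753931116175) 3.0
((-0.00681069575358606, -0.015792965190435382), 0.9850599874096152) 4.0
((-0.011351626613368637, -0.05152672510892842), 0.9915111433429482) 3.0
((-0.013708890924363004, -0.04080922577258406), 0.9996351645316607) 3.0
32
19.2 [0.50805889 0.30892621 0.29929045] [-1.79998808e+02  1.97335768e-04  9.24637415e+01] [ 0.2739258   0.16793074 -5.15682887] 0.21990145127608576
cnear [ -0.75  -14.875] 0.98 dx,dz mm [ 0.7 48.6]
cfar [ -0.25 -15.  ] 0.89 dx,dz mm [-0.  49.2]
```

View pics/fin.png

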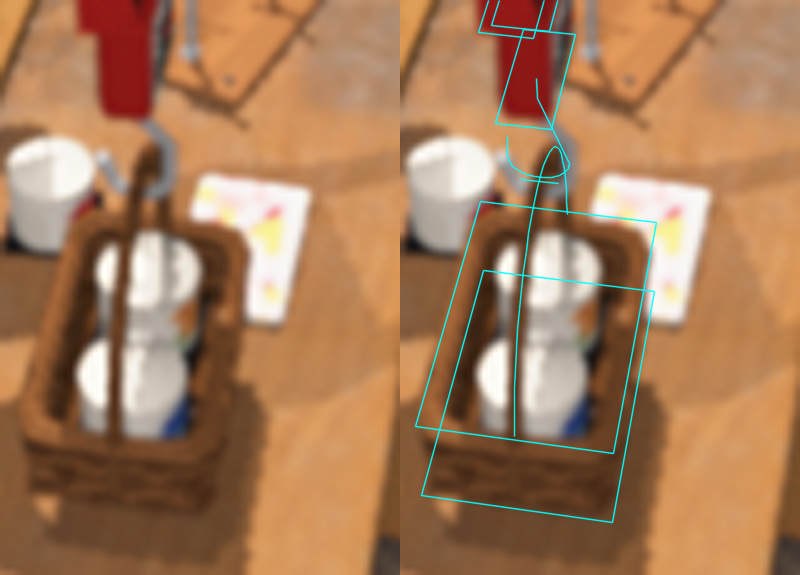

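View pics/fint.png

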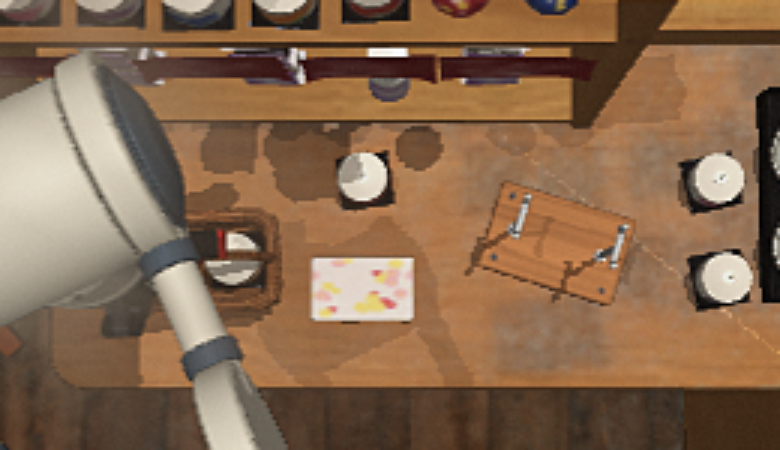

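The basket hangs from the hook alone, still and about 49 mm up. Both candles are in it, and the neighbouring goods haven't moved. I'm handing the job in.

```bash
python3 -c "
from workcell import arm
print(arm.sign_off())"
```

```text
the job is handed in; nothing more can be done
None
```

I took the scale off its stand by the grip bar, passed its hook under the middle of the basket's handle, and lifted the basket. I handed the job in at about 19 s with the scale still held up for reading.

What the last checks showed:
- **Clearance and level:** the near candle had risen 48.6 mm and the far one 49.2 mm, so the basket is about 49 mm clear and within about 1° of level along its length. I checked left–right level only by eye, against the drawn-in outline.
- **Stillness:** six pictures over about 0.3 s showed no movement above 0.05 px.
- **Load:** the wrist force was about 5 N down, which puts the basket at about 0.3 kg. That is only an estimate from a noisy reading; I did not read the scale's dial.
- **Contents and surroundings:** both candles are in the basket. The red candle, the sachet, the two candles by the stand and the stand itself looked unmoved.

Two checks disagreed slightly. The tracker lost the basket's rim corners, so the height and level figures rest on the candle tops. The scale's case also sat 2–4 mm higher in the side picture than my drawn model, but the hook itself was where I expected it.

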